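# Unlock the drop safe and hold the key turned

### The job

Take the key with the oblong bow from the wooden key rack, push it into the lock in the top of the grey drop safe and, where it catches, wiggle it left and right without forcing it until it is fully home. Then turn it a quarter turn clockwise and finish still gripping it and holding it turned against the spring, so that the bolt stays drawn; leave the other two keys in the rack.

Things in the scene. Friction and masses are not known exactly. Their poses are not given: they have to be found in the camera images.
- key: The key to use: steel, 85 mm long, 50 g, upright in one of the rack's 3 slots, told by its oblong bow. Origin: centre of its lower end, z up. z 0-8 mm: double bit 22 mm wide (key x), 6 thick (key y). Round shank, 6 mm, to z = 45. Round shoulder, 20 mm, z 45-49. Bow z 49-85. The same after a half turn about z.
- key_bow (a point): Centre of the key's oblong bow, an upright plate 30 mm wide (key x), 8 mm thick (key y), 36 mm tall; 67 mm above the key's lower end, axes as the key's. Pinch it from above across the 8 mm, fingertips above the shoulder (whose top is 18 mm below this point).
- key_shoulder (a point): Underside of the key's round shoulder, on its axis, 45 mm above the key's lower end. It rests on the rack's top (60 mm above the table) at the start, and on the lock's face when the key is fully home.
- key_round: Another key, with a round disc bow 32 mm across; stays in the rack. Origin: centre of its lower end.
- key_narrow: Another key, with a narrow short bow 14 mm wide and 24 mm tall; stays in the rack. Origin: centre of its lower end.
- rack: Wooden key block fixed to the table, 160 mm long (its x), 46 mm deep, 60 mm high; origin: centre of its underside. Three slots in a row along its x, 50 mm apart, 26 x 9.5 mm (long side along x), 52 mm deep; the keys' x lies along the rack's x.
- safe: Grey steel drop safe fixed to the table, 85 mm high, with a letter slot and a lock in its top and a sliding bolt on its front (-x). Origin on the table right under the lock's axis; the box reaches from x = -60 to +80 mm (hinges to 86) and y = -95 to +95 mm.
- lock_face (a point): Centre of the lock's round brass face (29 mm) in the safe's top, 85 mm above the table, axes as the safe's; a ring round it is 52 mm across, 3 mm high. The keyway is a 25.5 x 8.5 mm slot with bevelled mouth; at rest its long side lies along the safe's y, so the key enters with its x along the safe's y, either way round. Fully home: key's lower end 45 mm below the face, shoulder on the face.
- catch_1 (a point): First sticky catch, on the lock's axis 12 mm below its face: there the key's lower end stops. It lets the bit (8 mm tall) by only while the key is turned about 25 to 32 degrees anticlockwise seen from above. Straight pushing does not pass it: press lightly (about 5 N) and rock the key about 30 degrees each way; never more than 80 N.
- catch_2 (a point): Second sticky catch, on the lock's axis 29 mm below its face (5 mm thick, as the first). It lets the bit by only while the key is turned about 25 to 32 degrees clockwise. Below it the key drops home, and only there can it turn farther than about 34 degrees.
- lock_plug (a joint): Turning plug of the lock, rad: 0 at rest, positive clockwise seen from above, stops at -0.6 and 1.571 (a quarter turn). A weak spring (0.05 N m per rad) brings it back when the key is let go. The key has 0.1 to 0.2 rad of play in the keyway, so it must turn that much farther than the plug.
Not all that is in view belongs to the job. What is shaped like the key but blue, orange or purple is not meant.

How it is judged (in metres and radians):
On the way, in this order (a step that is already met when the one before it is completed fails the run):
1. the oblong key is lifted clear of the rack (height (world z) of key above 0.065 m and contact force between the fingers and key above 1 N), for 0.1 s.
2. the key is fully home in the lock, past both catches, before it is turned (z of key_shoulder in the frame of lock_face below 0.003 m and horizontal distance between key_shoulder and lock_face below 0.004 m and value of joint lock_plug below 0.8 rad), for 0.05 s.
3. the key has turned the plug a quarter turn clockwise (value of joint lock_plug above 1.25 rad), for 0.3 s.
At the end, for the whole second after the job is handed in: The oblong key is home in the lock (shoulder within 4 mm of the lock's face, within 4 mm of its axis, upright within 0.15 rad), the plug is turned clockwise at least 1.25 rad (72 degrees of the quarter turn), and the fingers still grip the key with more than 2 N, through the last second (value of joint lock_plug above 1.25 rad and z of key_shoulder in the frame of lock_face below 0.004 m and horizontal distance between key_shoulder and lock_face below 0.004 m and angle between key's own z axis and vertical below 0.15 rad and contact force between the fingers and key above 2 N); the arm keeps its last pose, push and grip.
It fails at once if another key is pulled out or taken from the rack (moved more than 20 mm) (distance of any of key_round, key_narrow from where it was at the start of the episode above 0.02 m).
It fails at once if the key is forced: before it is home it presses on the lock or safe with more than 80 N (contact force between key and safe above 80 N and z of key_shoulder in the frame of lock_face above 0.003 m).
It also fails if it takes over 58 s, if anything falls off the work surface, if the arm or the gripper's body presses on something with over 40 N, if the wrist force passes 120 N, or if a joint passes its speed limit or range.

### The arm

A 6-joint arm with a two-finger parallel gripper is mounted at the origin on the work surface; the furniture and walls round the work are solid. World frame = base frame: x ahead of the robot, y to its left, z up, the work surface at z = 0. Lengths are in m, angles in degrees, forces in N, time in s.
With the tool pointing down it reaches from about 0.225 to 0.875 m from the base axis. Payload 3.4 kg.
Tool frame: the origin (TCP) lies on the mounting face of the last link; the fingertips stand 173 mm ahead of it and the grasp point (between the pads) lies 155 mm ahead of it; z points along the fingers, y is the line along which they close (so a half turn about z gives the same grasp; the last joint's range is limited). The gripper opens to 85 mm and grips with 20 to 120 N. Pads are 22 mm wide; open, the fingers measure 114 mm over their backs; the gripper's body (76 mm by 85 mm) begins 54 mm behind the grasp point. The pads swing forward as they close: fully open they stand 13 mm farther back than shut.
Start: joints at [66.406, 15.808, 86.224, -0, 77.962, -6.933], TCP at [0.165, 0.551, 0.405] pointing down, gripper open.
Joint ranges: [-165.64, 165.64], [-43.16, 119.46], [12.63, 154.43], [-67.54, 247.53], [6.08, 155.33], [-154.97, 154.97]. Speed limits (degrees/s): [147.25, 147.25, 180, 180, 180, 180].

### API

Orientations are given as a 3x3 rotation matrix whose columns are the frame's x, y, z axes.
In Python, from cell import * gives the robot as it stands. The module is installed in compiled form; this text tells all that it offers.
- The arm moves only by the shell command python3 -m handwheel 'ROWS' [OPENING] [FORCE]. ROWS is JSON, a list that holds one entry, the list of rows, each a list of 4 numbers: the shift along the tool's x, y, z in m, then the turn about the tool's z in rad. In form: [[[dx, dy, dz, twist], ...]]. A call has 1 to 5 rows; each row shifts and turns the commanded pose from where the row before left it, along the tool's axes as they then stand; what a row does not reach is not made up. A row lasts 1/12 s, in which the tool goes at most 41.7 mm and 7.16 degrees, less where a joint would pass 70% of its speed; a pose out of reach is approached as far as the arm can. A call is refused whole if a number of a shift passes 0.0417 or a number of a turn 0.125, either way. A call with a gripper value outside its range is refused whole. OPENING is the closure, from 0 (fully open) to 1 (shut), set as the call begins (- or left out, the last holds). The fingers move at their own pace and stop on an object; FORCE is the grip in N (left out, the last holds). Time passes only in rows, so rows that do not move let the fingers close. It gives the time, the measured TCP pose, the force, the opening and the grip force at its end, in the units of the state.
- get_obs(): the state, without advancing time (a new reading comes with each control period).
- capture(name): name is "scene" or "top"; returns a dict with "image" (384x512x3 uint8, blue, green, red), "mtx" (3x3 intrinsics, pixels), "rvec" (rotation vector, rad) and "tvec" (3), from world to camera coordinates, as OpenCV has them. Camera axes: x right, y down, z forward; pixel columns grow to the right and rows downward; lengths in m; the calibration is good to about 2 mm. A picture is of the moment at which its call begins. There is no depth.
- finish_job(): hands the job in; it is judged then, once.
Trained networks look in the newest picture that a camera, given by its name, has taken for a name from the list of things; names that differ only in an ending like _2 or _b are one class to them, and where a whole thing is asked for, a point or a joint stands for the part that bears it (a point fixed in the world has none). Each returns a list of dicts, best first, with "p" (0 to 1); they miss things now and then, are a little off and sometimes report something else, mostly with a low value. They report only what shows in the picture. A call takes as long as a camera call. They do not tell look-alikes from the thing itself.
- boxes_of(camera, label): "position" ([x, y, z] in m, in world coordinates, good to about 4 mm: the middle of the surface that is visible of it).
- masks_of(camera, label): "mask" (384x512 bool, what is visible of it).
- pinpoint(camera, label): "position" ([x, y, z] in m, in world coordinates, good to about 4 mm: a listed point, or the origin of a listed thing).
The state is a dict: "clock": time; "joint_pos": joint angles; "qd": joint speeds; "joint_torque": joint torques, N m; "tcp_pos": TCP position; "ee_rot": TCP orientation; "ft_force": force on the tool from outside, world axes, zero at the start; "moment": the same for the moment, N m; "width": finger opening in m; "grasp_force": force on a finger pad.
Only numpy, scipy, OpenCV 4.12 (cv2) and the standard library are available. Lean on these libraries where they do the work, as an engineer would, in place of code of your own. Each camera call takes 0.05 s, during which the arm holds its last target. There are 200 camera calls.

## Working session

There is one attempt and no reset: what is moved stays moved. The work goes in short steps, Python scripts to look and compute and a shell command to move; the robot and the scene stay as the last step left them, time stands still between calls to the robot, and variables do not carry over. Pictures are saved under pics/ and viewed, at most 10 in all, crops included, and the job is handed in when it is done.

```bash
mkdir -p pics
python3 - <<'E'
from cell import *
import cv2,numpy as np
o=get_obs();print(o)
ims=[]
for c in("scene","top"):
    d=capture(c);cv2.imwrite(f"pics/{c}0.png",d["image"])
    R=cv2.Rodrigues(d["rvec"])[0];print(c,(-R.T@np.array(d["tvec"]).ravel()).round(3))
    for l in("key","key_bow","key_shoulder","key_round","key_narrow","rack","safe","lock_face"):
        for r in pinpoint(c,l)[:3]:
            p=np.array(r["position"]);u=cv2.projectPoints(p[None],d["rvec"],d["tvec"],d["mtx"],None)[0].ravel()
            print(c,l,round(r["p"],2),p.round(3),u.round())
E
```

```text
{'clock': 0.0, 'joint_pos': array([ 6.64065931e+01,  1.58496654e+01,  8.62952857e+01, -1.32863372e-04,
        7.79624901e+01, -6.93025122e+00]), 'qd': array([ 0.0301324 ,  0.0375732 , -0.06705507,  0.04140533, -0.04201311,
        0.04527016]), 'joint_torque': array([-1.46945213e-04, -4.16766822e+01, -2.45810527e+01, -4.13022944e-04,
        1.07753740e-02, -8.49007851e-07]), 'tcp_pos': array([0.16477642, 0.55066999, 0.40381862]), 'ee_rot': array([[-9.58007141e-01,  2.86743366e-01, -7.48458986e-04],
       [ 2.86744255e-01,  9.58005624e-01, -1.71935876e-03],
       [ 2.24013200e-04, -1.86177428e-03, -9.99998242e-01]]), 'ft_force': array([ 0.03149279, -0.37105797,  0.65421932]), 'moment': array([0.02961575, 0.00097933, 0.01704969]), 'grasp_force': 0.0, 'width': 0.085381377924551}
scene [-0.084 -0.63   0.581]
scene key 0.7 [ 0.422 -0.256  0.   ] [327. 288.]
scene key 0.66 [ 0.479 -0.29  -0.   ] [361. 283.]
scene key 0.59 [ 0.424 -0.19  -0.001] [301. 271.]
scene key_bow 0.74 [ 0.424 -0.195  0.069] [304. 243.]
scene key_bow 0.66 [ 0.497 -0.217  0.084] [340. 226.]
scene key_bow 0.61 [ 0.
[... 664 characters left out ...]
289  0.066] [380. 195.]
top key_bow 0.47 [ 0.5   -0.211  0.083] [347. 186.]
top key_bow 0.41 [ 0.423 -0.193  0.07 ] [340. 220.]
top key_shoulder 0.69 [ 0.48  -0.294  0.044] [380. 197.]
top key_shoulder 0.62 [ 0.425 -0.256  0.044] [365. 220.]
top key_shoulder 0.4 [ 0.498 -0.212  0.057] [346. 189.]
top key_round 0.53 [ 0.502 -0.111  0.015] [301. 190.]
top key_round 0.27 [0.471 0.262 0.089] [139. 199.]
top key_narrow 0.58 [ 0.502 -0.168  0.012] [324. 190.]
top key_narrow 0.2 [0.468 0.257 0.003] [150. 205.]
top rack 0.75 [0.465 0.258 0.001] [150. 206.]
top rack 0.73 [ 0.502 -0.161  0.002] [321. 191.]
top safe 0.94 [0.469 0.257 0.004] [150. 205.]
top lock_face 0.67 [0.467 0.263 0.084] [139. 201.]
```

View pics/scene0.png

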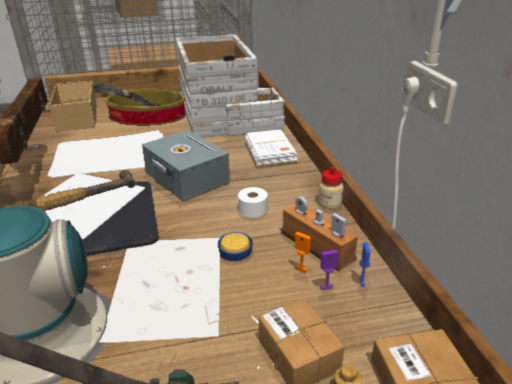

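View pics/top0.png

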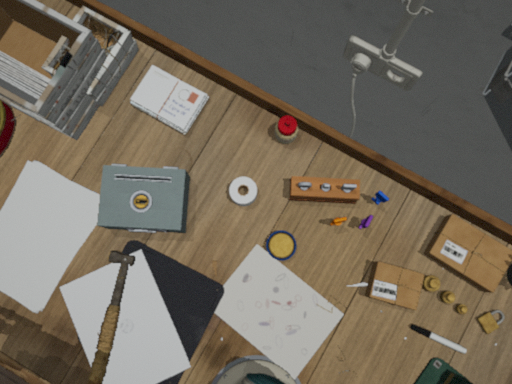

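The candidates are:
- **In the rack (scene view):** grey bows at about (302,204), (319,216) and (339,226).
- **Decoys standing on the table:** orange (303,248), purple (328,265) and blue (365,262).

I choose the grey bow at (339,226). I'll check it in a crop and fit the yaws of the rack and the safe.

```bash
cat > h.py <<'E'
from cell import *
import cv2,numpy as np
from scipy.optimize import minimize
def boxpts(x,y,a,ext):
    x0,x1,y0,y1,h=ext;c,s=np.cos(a),np.sin(a)
    P=np.array([[u,v,w] for u in(x0,x1) for v in(y0,y1) for w in(0,h)],float)
    return np.c_[x+c*P[:,0]-s*P[:,1],y+s*P[:,0]+c*P[:,1],P[:,2]]
def fit(label,ext,g,cams=("scene","top")):
    vs=[]
    for c in cams:
        d=capture(c);ms=masks_of(c,label)
        u0=cv2.projectPoints(np.array([[g[0],g[1],.04]]),d["rvec"],d["tvec"],d["mtx"],None)[0].ravel()
        best=[m for m in ms if np.linalg.norm(np.argwhere(m["mask"]).mean(0)[::-1]-u0)<25]
        if best: vs.append((d,best[0]["mask"].astype(np.uint8)))
    def cost(p):
        t=0
        for d,m in vs:
            q=cv2.projectPoints(boxpts(*p,ext),d["rvec"],d["tvec"],d["mtx"],None)[0].reshape(-1,2)
            h=cv2.convexHull((q*256).astype(np.int32)) # 8 bit subpixel at x4
            im=np.zeros((384*4,512*4),np.uint8);cv2.fillConvexPoly(im,((h/256*4+1.5)*16).astype(np.int32),1,shift=4)
            M=cv2.resize(m,None,fx=4,fy=4,interpolation=cv2.INTER_NEAREST)
            t+=1-(im&M).sum()/max((im|M).sum(),1)
        return t/len(vs)
    g=np.array(g,float)
    r=minimize(cost,g,method="Nelder-Mead",options=dict(initial_simplex=[g,g+[.01,0,0],g+[0,.01,0],g+[0,0,.1]],xatol=1e-4,fatol=1e-5))
    print(label,len(vs),r.x.round(4),"yaw",np.degrees(r.x[2]).round(2),"cost",round(r.fun,3))
    return r.x
E
python3 - <<'E'
from h import *
# rack x along world y roughly
fit("rack",(-.08,.08,-.023,.023,.06),(.501,-.162,np.pi/2))
fit("safe",(-.06,.08,-.095,.095,.085),(.467,.26,0))
a=cv2.imread("pics/scene0.png")[185:275,275:385];b=cv2.imread("pics/top0.png")[165:235,275:395]
d=cv2.imread("pics/top0.png")[155:245,85:205]
f=lambda i:cv2.resize(i,(400,300),interpolation=cv2.INTER_CUBIC)
cv2.imwrite("pics/c1.png",np.vstack([np.hstack([f(a),f(b)]),np.hstack([f(d),f(d)*0])]))
E
```

```text
rack 2 [ 0.5007 -0.1623  1.515 ] yaw 86.8 cost 0.215
safe 1 [ 0.4674  0.2596 -0.0573] yaw -3.28 cost 0.031
```

View pics/c1.png

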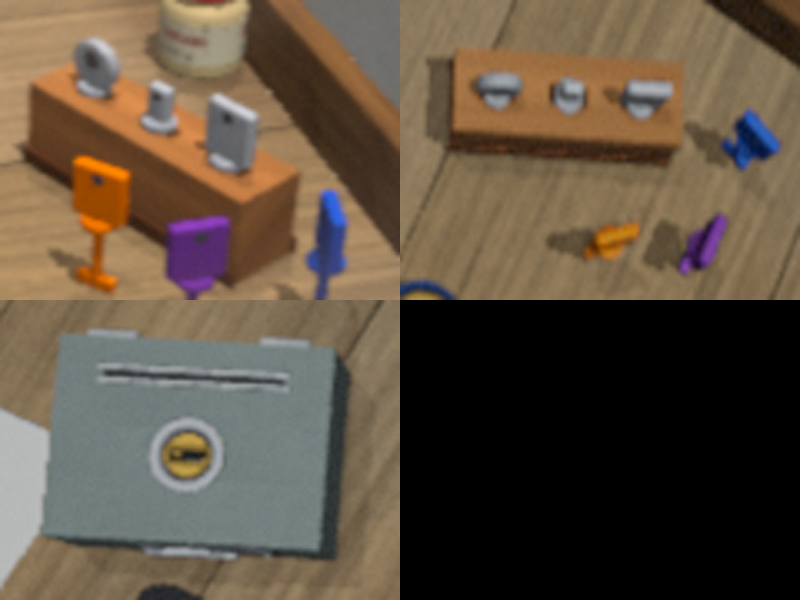

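The crop confirms the choice. The oblong bow is the rack's near-right key (scene about (340,222), top about (347,187)). Round and narrow stand at the other two slots, and blue, orange and purple are decoys. I'll turn first, then travel.

```bash
cat > d.py <<'E'
import sys
from h import *
def delta(x,y,z,yaw): # target TCP, tool-y yaw deg
    o=get_obs();R=o["ee_rot"];p=o["tcp_pos"]
    cur=np.degrees(np.arctan2(R[1,1],R[0,1]))
    print("t",round(o["clock"],2),"tcp",p.round(4),"yaw",cur.round(2),"F",o["ft_force"].round(1),"M",o["moment"].round(2),"g",round(o["grasp_force"],1),"w",round(o["width"],4),"j6",o["joint_pos"][5].round(1))
    print("shift tool",(R.T@(np.array([x,y,z])-p)).round(4),"twist",np.radians(cur-yaw).round(4))
if __name__=="__main__": delta(*map(float,sys.argv[1:5]))
E
T='[[0,0,0,0.1214],[0,0,0,0.1214],[0,0,0,0.1214],[0,0,0,0.1214],[0,0,0,0.1214]]'; unset T
python3 -m handwheel '[[[0,0,0,0.1214],[0,0,0,0.1214],[0,0,0,0.1214],[0,0,0,0.1214],[0,0,0,0.1214]]]' 0 40
python3 -m handwheel '[[[0,0,0,0.1214],[0,0,0,0.1214],[0,0,0,0.1214],[0,0,0,0.1214],[0,0,0,0.1214]]]' >/dev/null
python3 -m handwheel '[[[0,0,0,0.1214],[0,0,0,0],[0,0,0,0]]]' >/dev/null
python3 d.py 0.498 -0.212 0.405 -3.2
```

```text
clock: 1.72
tcp_pos: [0.1649, 0.5509, 0.4047]
ee_rot: [[-0.619, 0.786, 0.0], [0.786, 0.619, 0.0], [0.0, 0.0, -1.0]]
ft_force: [-0.2, 0.7, -0.2]
width: 0.0857
grasp_force: 0.0
t 2.38 tcp [0.1649 0.5509 0.4047] yaw -3.0 F [-0.6 -0.2  0.5] M [-0.02 -0.04  0.03] g 0.0 w 0.0854 j6 69.4
shift tool [-7.444e-01  3.726e-01 -3.000e-04] twist 0.0035
```

```bash
python3 -m handwheel '[[[-0.037,0.0186,0,0],[-0.037,0.0186,0,0],[-0.037,0.0186,0,0],[-0.037,0.0186,0,0],[-0.037,0.0186,0,0]]]' >/dev/null
python3 -m handwheel '[[[-0.037,0.0186,0,0],[-0.037,0.0186,0,0],[-0.037,0.0186,0,0],[-0.037,0.0186,0,0],[-0.037,0.0186,0,0]]]' >/dev/null
python3 -m handwheel '[[[-0.037,0.0186,0,0],[-0.037,0.0186,0,0],[-0.037,0.0186,0,0],[-0.037,0.0186,0,0],[-0.037,0.0186,0,0]]]' >/dev/null
python3 -m handwheel '[[[-0.037,0.0186,0,0],[-0.037,0.0186,0,0],[-0.037,0.0186,0,0],[-0.037,0.0186,0,0],[0,0,0,0]]]' >/dev/null
python3 d.py 0.498 -0.2125 0.30 -3.2
```

```text
t 4.05 tcp [ 0.4818 -0.1771  0.4044] yaw -3.3 F [0.2 0.3 0.6] M [-0.02 -0.01  0.01] g 0.0 w 0.0856 j6 -24.5
shift tool [-0.0338  0.0178  0.1047] twist -0.0017
```

```bash
python3 -m handwheel '[[[-0.034,0.018,0.01,0],[0,0,0.035,0],[0,0,0.035,0],[0,0,0.025,0],[0,0,0,0]]]' >/dev/null
python3 d.py 0.498 -0.2125 0.245 -3.2
python3 - <<'E'
from h import *
for c in("scene","top"):
    d=capture(c);cv2.imwrite(f"pics/{c}1.png",d["image"])
    for r in pinpoint(c,"key_bow"): print(c,round(r["p"],2),np.array(r["position"]).round(3))
a=cv2.imread("pics/scene1.png")[165:275,275:395];b=cv2.imread("pics/top1.png")[140:240,280:400]
cv2.imwrite("pics/c2.png",np.hstack([cv2.resize(i,(400,360),interpolation=cv2.INTER_CUBIC) for i in(a,b)]))
E
```

```text
t 4.47 tcp [ 0.4929 -0.2045  0.2946] yaw -3.07 F [-0.4 -0.3 -0.2] M [-0.03  0.06  0.  ] g 0.0 w 0.0855 j6 -26.9
shift tool [-0.008   0.0061  0.0495] twist 0.0023
scene 0.75 [ 0.42  -0.256  0.062]
scene 0.63 [ 0.502 -0.217  0.085]
scene 0.59 [ 0.422 -0.195  0.071]
scene 0.58 [ 0.477 -0.29   0.068]
top 0.62 [ 0.499 -0.214  0.081]
top 0.52 [ 0.483 -0.286  0.069]
```

View pics/c2.png

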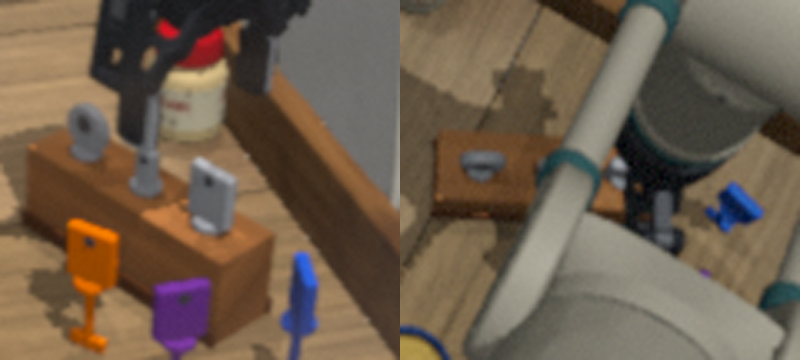

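The gripper straddles the key's rack slot (bow at about (212,195) in the left crop) and the other keys are clear. I'll centre over it, go down and close.

```bash
python3 -m handwheel '[[[-0.0095,0.0065,0,0],[0,0,0,0],[0,0,0,0]]]' >/dev/null
python3 d.py 0.499 -0.214 0.244 -3.2
python3 -m handwheel '[[[0,0,0.015,0],[0,0,0.015,0],[0,0,0.015,0],[0,0,0.006,0],[0,0,0,0]]]' >/dev/null
python3 d.py 0.499 -0.214 0.244 -3.2
```

```text
t 4.92 tcp [ 0.5017 -0.2162  0.3011] yaw -3.18 F [-0.3 -0.  -0.6] M [-0.   -0.02 -0.02] g 0.0 w 0.0851 j6 -27.4
shift tool [ 0.0022 -0.003   0.0571] twist 0.0003
t 5.33 tcp [ 0.5004 -0.2151  0.2477] yaw -3.17 F [-0.5  0.3 -0.3] M [-0.    0.01 -0.03] g 0.0 w 0.0852 j6 -27.4
shift tool [ 0.001  -0.0014  0.0037] twist 0.0005
```

```bash
python3 -m handwheel '[[[0,-0.001,0.003,0],[0,0,0,0],[0,0,0,0],[0,0,0,0],[0,0,0,0]]]' 1 25 >/dev/null
python3 d.py 0.499 -0.214 0.244 -3.2
python3 -m handwheel '[[[0,0,0,0],[0,0,0,0],[0,0,0,0],[0,0,0,0],[0,0,0,0]]]' 1 25 >/dev/null
python3 d.py 0.499 -0.214 0.244 -3.2
```

```text
t 5.75 tcp [ 0.5    -0.2154  0.2463] yaw -3.17 F [ 0.   0.1 -0.8] M [ 0.01 -0.07 -0.01] g 0.0 w 0.0255 j6 -27.5
shift tool [ 0.0014 -0.0011  0.0023] twist 0.0005
t 6.17 tcp [ 0.5    -0.2154  0.246 ] yaw -3.18 F [-0.1  0.6  3.4] M [ 0.08  0.06 -0.02] g 29.5 w 0.0077 j6 -27.5
shift tool [ 0.0014 -0.0011  0.002 ] twist 0.0004
```

```bash
python3 -m handwheel '[[[0,0,-0.01,0],[0,0,-0.015,0],[0,0,-0.02,0],[0,0,-0.03,0],[0,0,-0.03,0]]]' 1 70
python3 -m handwheel '[[[0,0,-0.02,0],[0,0,0,0],[0,0,0,0],[0,0,0,0]]]' >/dev/null
python3 d.py 0.466 0.26 0.37 -3.3
python3 - <<'E'
from h import *
o=get_obs()
for c in("scene","top"):
    d=capture(c);cv2.imwrite(f"pics/{c}2.png",d["image"])
    for l in("key_bow","key_shoulder"):
        for r in pinpoint(c,l)[:5]: print(c,l,round(r["p"],2),(np.array(r["position"])).round(4),(np.array(r["position"])-o["tcp_pos"]).round(4))
a=cv2.imread("pics/scene2.png")[125:275,265:415]
cv2.imwrite("pics/c3.png",cv2.resize(a,(600,600),interpolation=cv2.INTER_CUBIC))
E
```

```text
clock: 6.58
tcp_pos: [0.4994, -0.2151, 0.3513]
ee_rot: [[0.055, 0.998, -0.002], [0.998, -0.055, 0.001], [0.001, -0.002, -1.0]]
ft_force: [0.3, -0.1, -0.1]
width: 0.0067
grasp_force: 70.0
t 6.92 tcp [ 0.4994 -0.2151  0.3699] yaw -3.17 F [-0.3 -0.3 -1.3] M [ 0.02 -0.01 -0.01] g 70.1 w 0.0069 j6 -27.5
shift tool [ 0.4725 -0.0596  0.0005] twist 0.0022
scene key_bow 0.7 [ 0.4762 -0.2903  0.0658] [-0.0232 -0.0752 -0.3041]
scene key_bow 0.57 [ 0.4231 -0.1903  0.066 ] [-0.0763  0.0248 -0.3039]
scene key_bow 0.55 [ 0.4991 -0.2169  0.208 ] [-0.0003 -0.0018 -0.1619]
scene key_shoulder 0.7 [ 0.483  -0.2941  0.0443] [-0.0164 -0.079  -0.3256]
scene key_shoulder 0.55 [ 0.4958 -0.2118  0.1854] [-0.0036  0.0033 -0.1845]
top key_bow 0.39 [ 0.4976 -0.2115  0.2031] [-0.0018  0.0036 -0.1668]
top key_shoulder 0.52 [ 0.482  -0.2915  0.0422] [-0.0174 -0.0764 -0.3277]
top key_shoulder 0.47 [ 0.4953 -0.2106  0.1822] [-0.0041  0.0045 -0.1877]
```

View pics/c3.png

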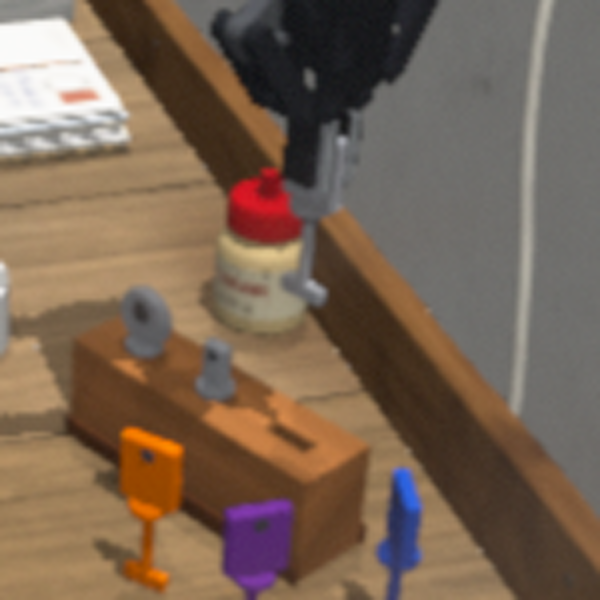

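The oblong key is in the gripper, with its bit at about (315,290) in the crop. The slot at (290,435) is empty and round and narrow are still in place. Next I'll carry it to the lock.

```bash
python3 -m handwheel '[[[0.025,-0.003,0,0],[0.035,-0.0045,0,0],[0.035,-0.0045,0,0],[0.035,-0.0045,0,0],[0.035,-0.0045,0,0]]]' >/dev/null
python3 -m handwheel '[[[0.035,-0.0045,0,0],[0.035,-0.0045,0,0],[0.035,-0.0045,0,0],[0.035,-0.0045,0,0],[0.035,-0.0045,0,0]]]' >/dev/null
python3 -m handwheel '[[[0.035,-0.0045,0,0],[0.035,-0.0045,0,0],[0.035,-0.0045,0,0],[0.025,-0.003,0,0],[0,0,0,0]]]' >/dev/null
python3 -m handwheel '[[[0,0,0,0],[0,0,0,0],[0,0,0,0]]]' >/dev/null
python3 d.py 0.467 0.258 0.34 -3.3
python3 - <<'E'
from h import *
o=get_obs()
for c in("scene","top"):
    d=capture(c);cv2.imwrite(f"pics/{c}3.png",d["image"])
    for l in("key_bow","key_shoulder","key","lock_face"):
        for r in pinpoint(c,l)[:6]:
            q=np.array(r["position"])
            if q[1]>.1: print(c,l,round(r["p"],2),q.round(4),(q-o["tcp_pos"]).round(4))
fit("safe",(-.06,.08,-.095,.095,.085),(.467,.26,-.057))
a=cv2.imread("pics/scene3.png")[85:205,120:240];b=cv2.imread("pics/top3.png")[140:260,80:200]
cv2.imwrite("pics/c4.png",np.hstack([cv2.resize(i,(400,400),interpolation=cv2.INTER_CUBIC) for i in(a,b)]))
E
```

```text
t 8.72 tcp [0.4661 0.2562 0.3705] yaw -3.24 F [ 0.5 -0.7  0.2] M [0.03 0.02 0.  ] g 70.0 w 0.0066 j6 24.6
shift tool [0.0018 0.0009 0.0305] twist 0.0011
scene key_bow 0.68 [0.468  0.2592 0.0543] [ 0.0019  0.003  -0.3162]
scene key_bow 0.41 [0.467  0.2548 0.2088] [ 0.0009 -0.0014 -0.1617]
scene key_shoulder 0.61 [0.4623 0.2562 0.1853] [-0.0038 -0.     -0.1852]
scene key 0.52 [0.4635 0.2614 0.1372] [-0.0026  0.0052 -0.2333]
scene lock_face 0.98 [0.4621 0.258  0.0894] [-0.004   0.0018 -0.2811]
top key_bow 0.44 [0.466  0.2615 0.2075] [-1.00e-04  5.30e-03 -1.63e-01]
top key_shoulder 0.5 [0.4639 0.2586 0.1824] [-0.0022  0.0024 -0.1881]
top key 0.61 [0.469  0.2581 0.1438] [ 0.0029  0.0019 -0.2267]
top lock_face 0.88 [0.4692 0.2637 0.0905] [ 0.0031  0.0075 -0.28  ]
safe 2 [ 0.4671  0.2613 -0.0538] yaw -3.08 cost 0.199
```

View pics/c4.png

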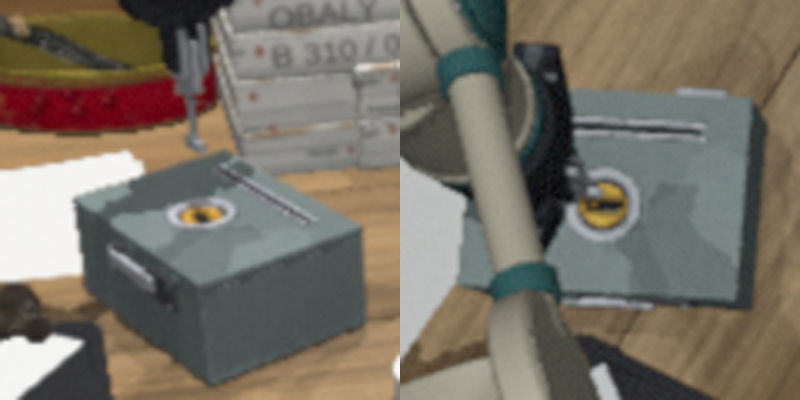

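Run:
```python
from h import *
def ray(d,u,z):
    R=cv2.Rodrigues(d["rvec"])[0];t=np.array(d["tvec"]).reshape(3)
    n=cv2.undistortPoints(np.array([[u]],float),d["mtx"],None).ravel()
    C=-R.T@t;v=R.T@np.r_[n,1];return C+v*(z-C[2])/v[2]
for c,(x0,x1,y0,y1) in dict(scene=(160,200,138,160),top=(122,160,184,220)).items():
    d=capture(c);im=cv2.imread(f"pics/{c}0.png")
    hsv=cv2.cvtColor(im,cv2.COLOR_BGR2HSV);m=np.zeros(im.shape[:2],np.uint8)
    m[y0:y1,x0:x1]=((hsv[...,1]>120)&(hsv[...,2]>90)&(hsv[...,0]>12)&(hsv[...,0]<35))[y0:y1,x0:x1]
    h=cv2.convexHull(np.argwhere(m)[:,::-1].astype(np.int32));e=cv2.moments(h)
    u=(e["m10"]/e["m00"],e["m01"]/e["m00"]);print(c,m.sum(),u,ray(d,u,.085).round(4))
    # white ring: bright low-sat
    w=np.zeros_like(m);w[y0:y1,x0:x1]=((hsv[...,1]<40)&(hsv[...,2]>130))[y0:y1,x0:x1]
    h=cv2.convexHull(np.argwhere(w)[:,::-1].astype(np.int32));e=cv2.moments(h)
    u=(e["m10"]/e["m00"],e["m01"]/e["m00"]);print(c,"ring",w.sum(),u,ray(d,u,.0875).round(4),cv2.boundingRect(h))
```

```text
scene 29 (179.74468085106383, 149.25531914893617) [0.4669 0.2652 0.085 ]
scene ring 801 (179.6230280680188, 148.4353616062282) [0.4666 0.2649 0.0875] (160, 138, 40, 22)
top 113 (140.68496732026142, 201.02483660130716) [0.4661 0.2603 0.085 ]
top ring 274 (143.09542266519009, 201.54761904761904) [0.4645 0.2542 0.0875] (122, 184, 38, 36)
```

```bash
python3 -m handwheel '[[[0.0018,0.0003,0.015,0],[0,0,0.015,0],[0,0,0.012,0],[0,0,0,0],[0,0,0,0]]]' >/dev/null
python3 d.py 0.4665 0.258 0.314 -3.2
python3 - <<'E'
from h import *
for c in("scene","top"):
    d=capture(c);cv2.imwrite(f"pics/{c}4.png",d["image"])
a=cv2.imread("pics/scene4.png")[125:170,150:210];b=cv2.imread("pics/top4.png")[177:222,115:175]
cv2.imwrite("pics/c5.png",np.vstack([cv2.resize(i,(400,300),interpolation=cv2.INTER_CUBIC) for i in(a,b)]))
E
```

```text
t 9.93 tcp [0.4662 0.259  0.3283] yaw -3.17 F [ 0.6 -0.8  1. ] M [ 0.03 -0.01 -0.06] g 70.0 w 0.0067 j6 24.7
shift tool [-0.001   0.0003  0.0143] twist 0.0006
```

View pics/c5.png

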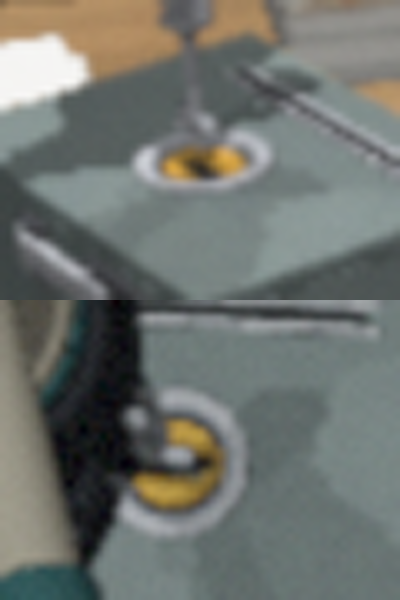

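```bash
python3 -m handwheel '[[[0,0,0.005,0],[0,0,0.003,0],[0,0,0.003,0],[0,0,0,0],[0,0,0,0]]]' >/dev/null
python3 d.py 0.4665 0.258 0.304 -3.2
python3 -m handwheel '[[[0,0,0.002,0],[0,0,0.002,0],[0,0,0,0],[0,0,0,0]]]' >/dev/null
python3 d.py 0.4665 0.258 0.304 -3.2
```

```text
t 10.45 tcp [0.4663 0.259  0.3175] yaw -3.18 F [-1.  -0.5  0. ] M [-0.05 -0.03 -0.03] g 70.0 w 0.0069 j6 24.7
shift tool [-0.001   0.0003  0.0135] twist 0.0004
t 10.78 tcp [0.4663 0.259  0.3136] yaw -3.17 F [-0.4 -0.8 -0.5] M [ 0.01 -0.03  0.01] g 70.0 w 0.007 j6 24.7
shift tool [-0.001   0.0002  0.0096] twist 0.0005
```

```bash
python3 -m handwheel '[[[0,0,0.002,0],[0,0,0.001,0],[0,0,0.001,0],[0,0,0,0],[0,0,0,0]]]' >/dev/null
python3 d.py 0.4665 0.258 0.304 -3.2
python3 -m handwheel '[[[0,0,0.001,0],[0,0,0.001,0],[0,0,0.001,0],[0,0,0,0],[0,0,0,0]]]' >/dev/null
python3 d.py 0.4665 0.258 0.304 -3.2
```

```text
t 11.2 tcp [0.4663 0.259  0.3096] yaw -3.17 F [-0.5  0.1 -0.7] M [-0.06  0.01  0.01] g 70.0 w 0.0064 j6 24.7
shift tool [-0.001   0.0002  0.0056] twist 0.0005
t 11.62 tcp [0.4664 0.259  0.3066] yaw -3.18 F [-0.2 -0.3 -0.4] M [-0.06  0.02 -0.01] g 70.0 w 0.0068 j6 24.7
shift tool [-0.001   0.0002  0.0026] twist 0.0004
```

```bash
python3 -m handwheel '[[[0,0,0.001,0],[0,0,0.001,0],[0,0,0,0],[0,0,0,0]]]' >/dev/null
python3 d.py 0.4665 0.258 0.304 -3.2
python3 -m handwheel '[[[0,0,0.001,0],[0,0,0,0],[0,0,0,0]]]' >/dev/null
python3 d.py 0.4665 0.258 0.304 -3.2
python3 -m handwheel '[[[0,0,0.0005,0],[0,0,0,0],[0,0,0,0]]]' >/dev/null
python3 d.py 0.4665 0.258 0.304 -3.2
```

```text
t 11.95 tcp [0.4663 0.259  0.3046] yaw -3.17 F [-0.2 -0.6 -1.3] M [-0.02  0.02  0.03] g 70.0 w 0.007 j6 24.7
shift tool [-0.001   0.0002  0.0006] twist 0.0004
t 12.2 tcp [0.4665 0.2591 0.304 ] yaw -3.17 F [-0.3 -0.7  1.7] M [-0.01  0.02  0.  ] g 70.5 w 0.007 j6 24.7
shift tool [-0.0011  0.0001  0.    ] twist 0.0005
t 12.45 tcp [0.4665 0.2591 0.3039] yaw -3.17 F [-1.2 -0.3  4.9] M [-0.1   0.18  0.03] g 71.0 w 0.0066 j6 24.7
shift tool [-0.0011  0.0001 -0.0001] twist 0.0005
```

The key is in the keyway and resting on catch 1 at about 5 N. Now I'll rock it anticlockwise.

```bash
python3 -m handwheel '[[[0,0,0,-0.1],[0,0,0,-0.1],[0,0,0,-0.1],[0,0,0,-0.06],[0,0,0,0]]]' >/dev/null
python3 d.py 0.4665 0.258 0.304 -3.2
python3 -m handwheel '[[[0,0,0,-0.04],[0,0,0,-0.04],[0,0,0,-0.04],[0,0,0,0]]]' >/dev/null
python3 d.py 0.4665 0.258 0.304 -3.2
python3 -m handwheel '[[[0,0,0,-0.03],[0,0,0,-0.03],[0,0,0,-0.03],[0,0,0,0]]]' >/dev/null
python3 d.py 0.4665 0.258 0.304 -3.2
```

```text
t 12.87 tcp [0.4668 0.2592 0.3032] yaw 17.5 F [ 0.6 -0.2 -0.7] M [ 0.08 -0.27 -0.01] g 70.1 w 0.007 j6 4.1
shift tool [-0.001  -0.0007 -0.0008] twist 0.3613
t 13.2 tcp [0.4669 0.2592 0.3032] yaw 24.27 F [0.6 1.1 0.4] M [ 0.14 -0.4  -0.02] g 70.1 w 0.0069 j6 -2.7
shift tool [-0.0009 -0.0009 -0.0008] twist 0.4794
t 13.53 tcp [0.467  0.2592 0.3033] yaw 29.39 F [2.7 1.2 0.2] M [ 0.22 -0.46 -0.03] g 70.0 w 0.0067 j6 -7.8
shift tool [-0.0009 -0.001  -0.0007] twist 0.5688
```

```bash
python3 -m handwheel '[[[0,0,0,0.07],[0,0,0.0008,0],[0,0,0,0]]]' >/dev/null
python3 d.py 0.4665 0.258 0.287 -3.2
python3 -m handwheel '[[[0,0,0.0006,0],[0,0,0.0006,0],[0,0,0,0]]]' >/dev/null
python3 d.py 0.4665 0.258 0.287 -3.2
```

```text
t 13.78 tcp [0.4667 0.2591 0.3024] yaw 25.48 F [1.2 1.2 0.2] M [ 0.19 -0.55 -0.03] g 70.2 w 0.0067 j6 -3.9
shift tool [-0.0009 -0.0007  0.0154] twist 0.5005
t 14.03 tcp [0.4666 0.2591 0.3013] yaw 25.48 F [ 3.1 -0.1 -0.3] M [ 0.15 -0.56 -0.02] g 70.1 w 0.0066 j6 -3.9
shift tool [-0.001  -0.0006  0.0143] twist 0.5006
```

It's passing freely at 28.7° anticlockwise, so I'll keep lowering gently.

```bash
python3 -m handwheel '[[[0,0,0.0012,0],[0,0,0.0012,0],[0,0,0.0012,0],[0,0,0,0]]]' >/dev/null
python3 d.py 0.4665 0.258 0.287 -3.2
python3 -m handwheel '[[[0,0,0.0012,0],[0,0,0.0012,0],[0,0,0.0012,0],[0,0,0,0]]]' >/dev/null
python3 d.py 0.4665 0.258 0.287 -3.2
python3 -m handwheel '[[[0,0,0.0012,0],[0,0,0.0012,0],[0,0,0.0012,0],[0,0,0,0]]]' >/dev/null
python3 d.py 0.4665 0.258 0.287 -3.2
```

```text
t 14.37 tcp [0.4665 0.259  0.2974] yaw 25.47 F [ 3.2  0.2 -0.9] M [ 0.19 -0.59 -0.07] g 70.1 w 0.0071 j6 -3.9
shift tool [-0.001  -0.0004  0.0104] twist 0.5005
t 14.7 tcp [0.4664 0.2591 0.2938] yaw 25.47 F [ 2.9  0.7 -0.8] M [ 0.23 -0.61 -0.05] g 70.0 w 0.007 j6 -3.9
shift tool [-0.001  -0.0004  0.0068] twist 0.5004
t 15.03 tcp [0.4664 0.259  0.2901] yaw 25.47 F [ 1.3  1.4 -1.3] M [ 0.25 -0.66 -0.04] g 70.1 w 0.0068 j6 -3.9
shift tool [-0.001  -0.0003  0.0031] twist 0.5004
```

```bash
python3 -m handwheel '[[[0,0,0.001,0],[0,0,0.001,0],[0,0,0.001,0],[0,0,0,0]]]' >/dev/null
python3 d.py 0.4665 0.258 0.287 -3.2
python3 -m handwheel '[[[0,0,0.0006,0],[0,0,0,0],[0,0,0,0]]]' >/dev/null
python3 d.py 0.4665 0.258 0.287 25.5
python3 -m handwheel '[[[0,0,0,0.1],[0,0,0,0.1],[0,0,0,0.1],[0,0,0,0.1],[0,0,0,0.1]]]' >/dev/null
python3 d.py 0.4665 0.258 0.287 -32
```

```text
t 15.37 tcp [0.4664 0.259  0.2872] yaw 25.47 F [2.7 1.4 0.1] M [ 0.2  -0.62 -0.08] g 70.2 w 0.0072 j6 -3.9
shift tool [-0.001  -0.0003  0.0002] twist 0.5005
t 15.62 tcp [0.4664 0.259  0.2871] yaw 25.48 F [2.1 0.5 3.2] M [ 0.2  -0.48 -0.03] g 70.7 w 0.0068 j6 -3.9
shift tool [-0.001  -0.0003  0.0001] twist -0.0004
t 16.03 tcp [0.4658 0.259  0.2869] yaw -3.45 F [1.3 0.2 4.2] M [ 0.19 -0.14 -0.02] g 70.7 w 0.0068 j6 25.0
shift tool [-0.0009  0.0008 -0.0001] twist 0.4983
```

Catch 2 was reached at 0.287 with about 4 N. I'll turn about 29° clockwise.

```bash
python3 -m handwheel '[[[0,0,0,0.1],[0,0,0,0.1],[0,0,0,0.1],[0,0,0,0.1],[0,0,0,0.05]]]' >/dev/null
python3 d.py 0.4665 0.258 0.287 -32
python3 -m handwheel '[[[0,0,0,0.05],[0,0,0.0006,0],[0,0,0,0]]]' >/dev/null
python3 d.py 0.4665 0.258 0.271 -32
```

```text
t 16.45 tcp [0.4657 0.2587 0.2864] yaw -29.18 F [1.7 0.2 0.6] M [ 0.12 -0.32 -0.05] g 70.2 w 0.0063 j6 50.8
shift tool [-0.0003  0.001  -0.0006] twist 0.0493
t 16.7 tcp [0.4657 0.2587 0.2856] yaw -31.74 F [ 1.1 -0.4 -0.9] M [-0.12 -0.16  0.04] g 70.1 w 0.0065 j6 53.3
shift tool [-0.0001  0.0011  0.0145] twist 0.0046
```

```bash
python3 -m handwheel '[[[0,0,0.0012,0],[0,0,0.0012,0],[0,0,0.0012,0],[0,0,0,0]]]' >/dev/null
python3 d.py 0.4665 0.258 0.271 -32
python3 -m handwheel '[[[0,0,0.0012,0],[0,0,0.0012,0],[0,0,0.0012,0],[0,0,0,0]]]' >/dev/null
python3 d.py 0.4665 0.258 0.271 -32
python3 -m handwheel '[[[0,0,0.0012,0],[0,0,0.0012,0],[0,0,0.0012,0],[0,0,0,0]]]' >/dev/null
python3 d.py 0.4665 0.258 0.271 -32
```

```text
t 17.03 tcp [0.4659 0.259  0.282 ] yaw -31.81 F [-0.1 -0.6  0.1] M [-0.03  0.05 -0.01] g 69.9 w 0.007 j6 53.4
shift tool [-0.0005  0.001   0.011 ] twist 0.0034
t 17.37 tcp [0.4661 0.2591 0.2786] yaw -31.83 F [-1.5  0.8 -0.7] M [0.13 0.28 0.04] g 69.9 w 0.0065 j6 53.4
shift tool [-0.0007  0.001   0.0076] twist 0.003
t 17.7 tcp [0.4661 0.2591 0.2751] yaw -31.83 F [-1.9  1.1 -0.4] M [0.21 0.45 0.01] g 70.0 w 0.0068 j6 53.4
shift tool [-0.0007  0.0009  0.0041] twist 0.003
```

```bash
python3 -m handwheel '[[[0,0,0.0012,0],[0,0,0.0012,0],[0,0,0.0012,0],[0,0,0,0]]]' >/dev/null
python3 d.py 0.4665 0.258 0.271 -32
python3 -m handwheel '[[[0,0,0.001,0],[0,0,0,0],[0,0,0,0]]]' >/dev/null
python3 d.py 0.4665 0.258 0.271 -32
python3 -m handwheel '[[[0,0,0.0006,0],[0,0,0,0],[0,0,0,0]]]' >/dev/null
python3 d.py 0.4665 0.258 0.271 -32
```

```text
t 18.03 tcp [0.4663 0.259  0.2715] yaw -31.83 F [-2.   1.5 -0.5] M [0.2  0.5  0.05] g 70.0 w 0.0068 j6 53.4
shift tool [-0.0008  0.0008  0.0005] twist 0.003
t 18.28 tcp [0.4663 0.259  0.2708] yaw -31.82 F [-3.2  1.   0.4] M [0.25 0.57 0.05] g 70.3 w 0.0071 j6 53.4
shift tool [-0.0008  0.0007 -0.0002] twist 0.0031
t 18.53 tcp [0.4663 0.2591 0.2706] yaw -31.82 F [-3.2 -0.5  4.7] M [0.17 0.78 0.  ] g 70.8 w 0.0068 j6 53.4
shift tool [-0.0008  0.0007 -0.0004] twist 0.0031
```

The key is home: TCP 0.2706, pressing about 5 N. Now the clockwise turn.

```bash
python3 -m handwheel '[[[0,0,0,0.1],[0,0,0,0.1],[0,0,0,0.1],[0,0,0,0.1],[0,0,0,0.1]]]' 1 90 >/dev/null
python3 d.py 0.4653 0.260 0.2706 -60
```

```text
t 18.95 tcp [0.4659 0.2594 0.2707] yaw -60.78 F [-4.9  1.9  5.7] M [0.59 1.08 0.07] g 89.9 w 0.0063 j6 82.3
shift tool [-0.0002 -0.0008  0.0001] twist -0.0136
```

```bash
python3 -m handwheel '[[[0,-0.0008,0,0.1],[0,0,0,0.1],[0,-0.0008,0,0.1],[0,0,0,0.1],[0,0,0,0.1]]]' >/dev/null
python3 d.py 0.4647 0.2605 0.2706 -96
python3 -m handwheel '[[[0,0,0,0.06],[0,0,0,0.03],[0,0,0,0],[0,0,0,0]]]' >/dev/null
python3 d.py 0.4647 0.2605 0.2706 -100
python3 - <<'E'
from h import *
for c in("scene","top"):
    d=capture(c);cv2.imwrite(f"pics/{c}5.png",d["image"])
a=cv2.imread("pics/scene5.png")[85:205,120:240];b=cv2.imread("pics/top5.png")[140:260,80:200]
cv2.imwrite("pics/c6.png",np.hstack([cv2.resize(i,(400,400),interpolation=cv2.INTER_CUBIC) for i in(a,b)]))
E
```

```text
t 19.37 tcp [0.4655 0.2606 0.2707] yaw -89.4 F [-4.1  0.9  4.5] M [0.3  0.93 0.11] g 90.1 w 0.0064 j6 111.1
shift tool [-0.0008  0.0001  0.0001] twist 0.1153
t 19.7 tcp [0.4654 0.2606 0.2707] yaw -94.28 F [-4.3  1.7  5.5] M [0.26 0.89 0.08] g 90.0 w 0.006 j6 116.0
shift tool [-0.0007  0.0002  0.0001] twist 0.0998
```

View pics/c6.png

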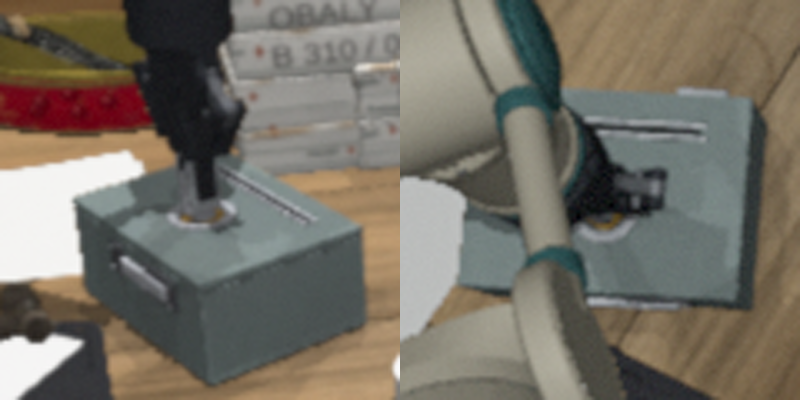

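The pictures show the shoulder seated on the brass face at about (200,212) and the bolt slid, with a dark gap at about (165,295). The moment about the vertical is about 0.08 N m, which matches the spring. I'll add a little margin, hold and hand in.

```bash
python3 -m handwheel '[[[0,0,0,0.04],[0,0,0,0],[0,0,0,0],[0,0,0,0],[0,0,0,0]]]' >/dev/null
python3 d.py 0.4654 0.2606 0.2707 -97
python3 -c "
from cell import *
print(finish_job())"
```

```text
t 20.22 tcp [0.4655 0.2607 0.2707] yaw -96.57 F [-4.2  0.3  6. ] M [0.26 0.92 0.12] g 90.0 w 0.0064 j6 118.3
shift tool [-0.0001  0.0001  0.    ] twist 0.0074
the job is handed in; nothing more can be done
None
```

I handed the job in at 20.2 s with the oblong key home in the lock, turned about 93° clockwise and still gripped at 90 N against the spring; the hand-in returned no verdict, and round and narrow were never touched.

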